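# Load the resistor carrier under the spring flap of the test bay

## Task

Load the resistor carrier into the test bay: with one fingertip press the long side paddle down to hold the spring-closed flap wide open, and keep it so while the other fingertip pushes the carrier by its upright end plate along the track, under the flap, until it is home against the stop inside. Only then let go, so that the flap springs fully shut behind the resistor block. Do not grip or lift the carrier, never let the flap down on the block, and leave the other things on the bench where they are.

Things in the scene. Friction and masses are not known exactly. Their poses are not given: they have to be found in the camera images.
- bay: Grey steel test bay, fixed to the bench; place and heading vary. Origin on the bench (z 0) under the flap's front face, on the track's centre line; x = push direction, y left, z up ('bay' coordinates, mm). Track bed 6 thick, x -235 to 80; guide strips outside y +-17.5, top z 14, 1.5 clear of the carrier each side. Hinge bearings 30 tall at y 48, x -222 and 76. Flap and lid cover x 0 to 76.
- flap (a joint): Flap angle, rad: 0 shut, 0.70 fully open (hard stop). Flap, lid and paddle are one piece, rocking on a rod along bay x at y 48, z 20: pressing the paddle (left) down lifts the flap (right). 5 to 12 N holds it; released, it springs shut. The resistor block clears the flap only above 0.42: hold 0.5 or more, best over 0.6, while it passes. Open, the lid rises to 100 mm over bay x 0 to 76.
- flap_edge (a point): Middle of the lower edge of the flap's apron, a steel plate across the track (bay x 0 to 4). Shut, this edge is at z 20 mm: the carrier's tongue passes below it, its resistor block does not.
- paddle (a point): Middle of the press paddle's upper face, a flat steel plate left of the track, 205 mm along it (bay x -215 to -10), 58 mm wide (4 to 62 mm out from the hinge axis), 4 thick. Flap shut: it slopes up to the left by 0.70 rad. Flap fully open: it is level, upper face at z 26 mm over bay y 52 to 110. A finger can slide all along it.
- carrier: Resistor carrier, loose in the track, about 0.35 kg. Origin: middle of its underside (z 6 mm); x along the track to the bay. Black tongue 130 x 32 x 8 mm (x -65 to 65); aluminium resistor block on its front (x 15 to 65, 24 wide, top 28 above the origin); upright end plate at its rear. Starts with its origin at bay x -115 to -80; home, it is at bay x +2 (block against the stop).
- push_face (a point): Middle of the rear face of the carrier's upright aluminium end plate, the face to push on: 50 mm wide, from 11 to 45 mm above the carrier's underside, 65 mm behind its origin. Plate 8 thick. Home, this face lies at bay x -63, still outside the bay.
- stop (a point): Face of the stop wall inside the bay, at bay x 67, on the centre line: the front of the resistor block meets it when the carrier is home.
- lamp_a: Bystander: clear glass lamp standing upright in a white ceramic holder, 54 mm base, 122 mm tall, right of the track. Origin at its underside.
- lamp_b: Bystander: a second lamp like lamp_a, beyond the paddle, left of the bay. Origin at its underside.
- spare_block: Bystander: loose aluminium resistor block, 50 x 28 x 20 mm, right of the bay. Origin at its underside.
- fuse_block: Bystander: white ceramic fuse block, 45 x 30 x 32 mm, right of the track. Origin at its underside.
- screwdriver: Bystander: screwdriver lying left of the paddle, 170 mm long.
- terminal_cup: Bystander: small steel cup, 70 mm wide, 60 mm tall, far right. Origin at its underside.

How it is judged (in metres and radians):
On the way, in this order (a step that is already met when the one before it is completed fails the run):
1. the flap is held open (above 0.5 rad) while the resistor block is still outside (value of joint flap above 0.5 rad and x of carrier in the frame of bay below -0.064 m), for 0.1 s.
2. the carrier is home (within 6 mm of the stop) with the flap still held open (above 0.45 rad) (value of joint flap above 0.45 rad and x of carrier in the frame of bay above -0.004 m), for 0.1 s.
At the end, for the whole second after the job is handed in: the carrier lies flat in its track at rest, home to within 6 mm of the stop, and the flap is shut (below 0.05 rad) (value of joint flap below 0.05 rad and x of carrier in the frame of bay between -0.004 and 0.008 m and z of carrier in the frame of bay below 0.011 m and angle between carrier's own z axis and vertical below 0.1 rad and linear speed of carrier below 0.01 m/s); the robot touches nothing.
It fails at once if the carrier is lifted more than 10 mm or tipped (0.25 rad) (z of carrier in the frame of bay above 0.016 m or angle between carrier's own z axis and vertical above 0.25 rad).
It fails at once if the flap is let down (below 0.43 rad) while the resistor block is under it (value of joint flap below 0.43 rad and x of carrier in the frame of bay between -0.059 and -0.016 m).
It fails at once if a bystander is shifted more than 25 mm (distance of any of lamp_a, lamp_b, spare_block, fuse_block, screwdriver, terminal_cup from where it was at the start of the episode above 0.025 m).
It also fails if it takes over 42 s, if anything falls off the work surface, if the arm or the gripper's body presses on something with over 40 N, if the wrist force passes 120 N, or if a joint passes its speed limit or range.

## Robot

A 6-joint arm with a two-finger parallel gripper is mounted at the origin on the work surface. World frame = base frame: x ahead of the robot, y to its left, z up, the work surface at z = 0. Lengths are in m, angles in degrees, forces in N, time in s.
With the tool pointing down it reaches from about 0.3 to 0.75 m from the base axis. Payload 8.5 kg.
Tool frame: the origin (TCP) lies midway between the tips of the shut fingers; the grasp point (between the pads) lies 19 mm behind it; z points along the fingers, y is the direction in which the jaws open and shut (so a half turn about z gives the same grasp; the last joint's range is limited). The gripper opens to 85 mm and grips with 20 to 120 N. Pads are 22 mm wide; open, the fingers measure 114 mm over their backs; the gripper's body (76 mm by 85 mm) begins 54 mm behind the grasp point. The pads swing forward as they close: fully open they stand 13 mm farther back than shut.
Start: joints at [-85.904, 21.807, 74.336, -0, 83.858, -12.336], TCP at [0.156, -0.528, 0.231] pointing down, gripper open.
Joint ranges: [-178.18, 178.18], [-50.72, 133.34], [12.68, 142.11], [-81.47, 261.47], [9.98, 163.14], [-165.26, 165.26]. Speed limits (degrees/s): [136.94, 136.94, 180, 180, 180, 180].

## Interface

Orientations are given as a 3x3 rotation matrix whose columns are the frame's x, y, z axes.
In Python, from rig import env, eyes, close_job gives the robot as it stands.
- The arm moves only by the tool jog_arm, never from a script. Its argument "deltas" is one flat list of numbers, 7 for each row, row after row: the shift along the tool's x, y, z in units of 0.75 m (1.0 is 0.75 m), then the turn, a rotation vector about the tool's x, y, z in units of 180 degrees (1.0 is 180 degrees), then the gripper command: -1 is fully open, 1 is shut, values between are in proportion. In form: [dx, dy, dz, ax, ay, az, fingers, dx, dy, dz, ax, ay, az, fingers, ...]. A call has 1 to 12 rows; each row is the pose to reach, as a shift and turn from the pose commanded when the call began, along the tool's axes at that moment, turning the shorter way round; what a row does not reach only later rows make up. A row lasts 1/12 s, in which the tool goes at most 41.7 mm and 7.16 degrees, less where a joint would pass 70% of its speed; a pose out of reach is approached as far as the arm can. A call with a number of a shift or a turn outside -1 to 1 is refused whole. A call with a gripper value outside its range is refused whole. The fingers move at their own pace and stop on an object; "grip_force" is the grip in N (left out, the last holds). Time passes only in rows, so rows that repeat a pose let the fingers close. It gives the time, the measured TCP pose, the force and the opening at its end, in the units of the state.
- env.observe(): the state, without advancing time (a new reading comes with each control period).
- eyes.get_image(name): name is "scene" or "top" or "wrist"; returns the picture (480x640x3 uint8, red, green, blue); there is no depth.
- eyes.camera_params(name): a dict with "intrinsics" (3x3 intrinsics, pixels), "R" (3x3) and "t" (3): a world point X has camera coordinates R X + t; the wrist camera has in their place "mount" (4x4, takes a point from camera to tool coordinates, whose origin is the TCP and whose axes are the flange's). Camera axes: x right, y down, z forward; pixel columns grow to the right and rows downward; lengths in m; the calibration is good to about 2 mm. A picture is of the moment at which its call begins: read the wrist's pose just before it. camera_params takes no time and is no camera call.
- close_job(): hands the job in, once; it reports no verdict.
The state is a dict: "time_s": time; "q": joint angles; "qvel": joint speeds; "joint_efforts": joint torques, N m; "position": TCP position; "tool_rot": TCP orientation; "ft_force": force on the tool from outside, world axes, zero at the start; "wrist_torque": the same for the moment, N m; "grip_width": finger opening in m.
Only numpy, scipy, OpenCV 4.12 (cv2) and the standard library are available. Lean on these libraries where they do the work, as an engineer would, in place of code of your own. Each camera call takes 0.05 s, during which the arm holds its last target.

## Working session

There is one attempt and no reset: what is moved stays moved. The work goes in short steps, Python scripts to look and compute and a tool call to move; the robot and the scene stay as the last step left them, time stands still between calls to the robot, and variables do not carry over. Pictures are saved under pics/ and viewed, and the job is handed in when it is done.

Besides the shell and the picture viewer there is one more tool, called after ">>>" as name(argument=value, ...) on one line, values as JSON. jog_arm: Moves the arm, as the interface text tells. Its arguments: {"type":"object","properties":{"deltas":{"type":"array"},"grip_force":{"type":"number"}},"required":["deltas"]}

```bash
ls; mkdir -p pics; python3 - <<'E'
from rig import env, eyes
import cv2, numpy as np
s=env.observe()
for k in s: print(k, np.round(s[k],4).tolist())
for n in ("scene","top"):
    im=eyes.get_image(n); cv2.imwrite(f"pics/{n}0.png",im[:,:,::-1])
for n in ("scene","top","wrist"):
    print(n,eyes.camera_params(n))
E
```

```text
pics
time_s 0.0
q [-85.9021, 21.8409, 74.3858, 0.0002, 83.8569, -12.3357]
qvel [-0.0804, -0.0253, -0.0747, -0.087, 0.0502, -0.0277]
joint_efforts [-0.0009, -44.8461, -23.1279, -0.0002, 0.0048, -0.0]
position [0.1556, -0.5272, 0.2307]
tool_rot [[0.9591, 0.2829, -0.0001], [0.2829, -0.9591, 0.0015], [0.0003, -0.0014, -1.0]]
ft_force [-0.0273, 0.3202, 0.1016]
wrist_torque [-0.0078, 0.011, -0.0403]
grip_width 0.0854
scene {'intrinsics': array([[467.6488952 ,   0.        , 315.10562614],
       [  0.        , 467.6488952 , 235.1888932 ],
       [  0.        ,   0.        ,   1.        ]]), 'R': array([[ 7.36598138e-01,  6.76330460e-01, -5.40210403e-04],
       [ 5.48935314e-01, -5.98317045e-01, -5.83683763e-01],
       [-3.95086325e-01,  4.29643833e-01, -8.11980894e-01]]), 't': array([-0.36010825, -0.34484226,  1.31285211])}
top {'intrinsics': array([[620.21516923,   0.        , 321.31486896],
       [  0.        , 620.21516923, 233.70764682],
       [  0.        ,   0.        ,   1.        ]]), 'R': array([[-0.02201704, -0.99969413, -0.01126466],
       [-0.99896319,  0.02244723, -0.03960641],
       [ 0.03984716,  0.01038097, -0.99915186]]), 't': array([-0.05352316,  0.59776377,  1.32422314])}
wrist {'intrinsics': array([[353.04496129,   0.        , 320.77105309],
       [  0.        , 353.04496129, 240.24550683],
       [  0.        ,   0.        ,   1.        ]]), 'mount': array([[ 1.33323036e-03, -9.59455981e-01, -2.81855359e-01,
         7.10522447e-02],
       [ 9.99998473e-01,  1.59770150e-03, -7.08505030e-04,
         2.69206995e-04],
       [ 1.13010012e-03, -2.81853984e-01,  9.59456646e-01,
        -1.42760217e-01],
       [ 0.00000000e+00,  0.00000000e+00,  0.00000000e+00,
         1.00000000e+00]])}
```

View pics/scene0.png

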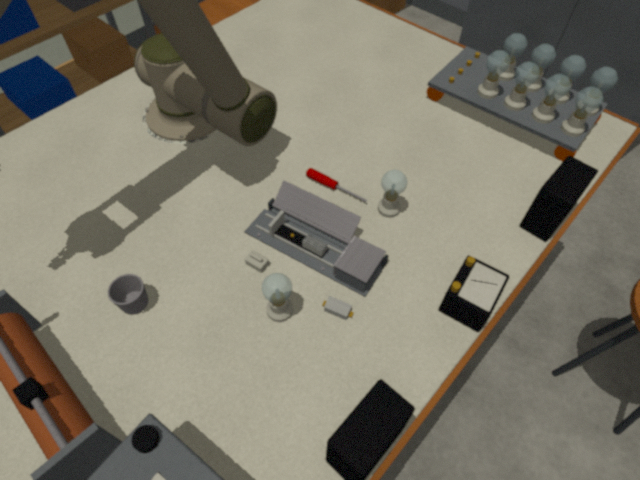

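View pics/top0.png

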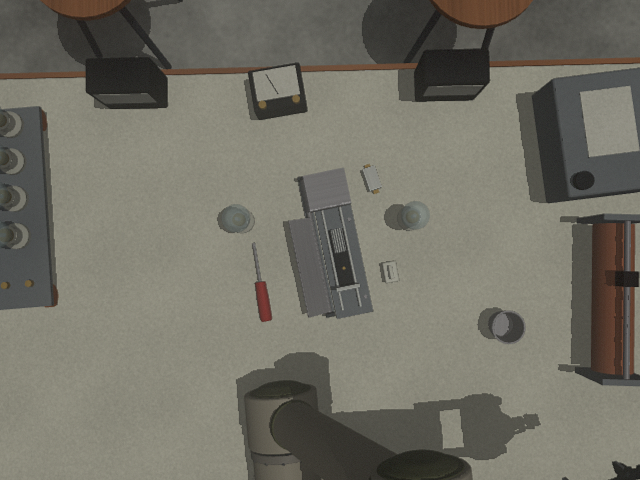

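```bash
python3 - <<'E'
import cv2
im=cv2.imread("pics/top0.png")[150:330,260:400]
cv2.imwrite("pics/top0z.png",cv2.resize(im,None,fx=3.3,fy=3.3,interpolation=cv2.INTER_CUBIC))
im=cv2.imread("pics/scene0.png")[170:300,235:395]
cv2.imwrite("pics/scene0z.png",cv2.resize(im,None,fx=4.5,fy=4.5,interpolation=cv2.INTER_CUBIC))
E
```

```text
(no output)
```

View pics/top0z.png

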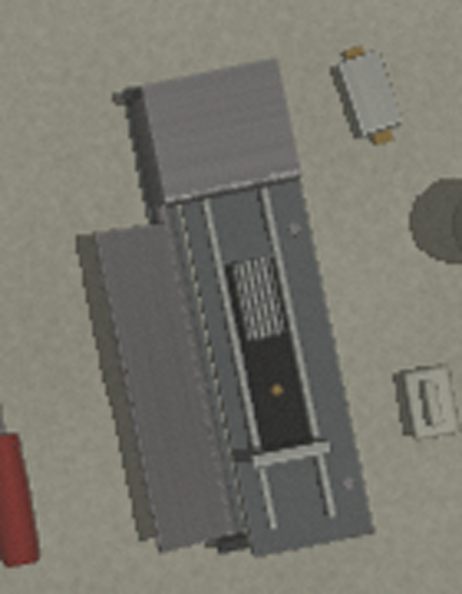

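View pics/scene0z.png

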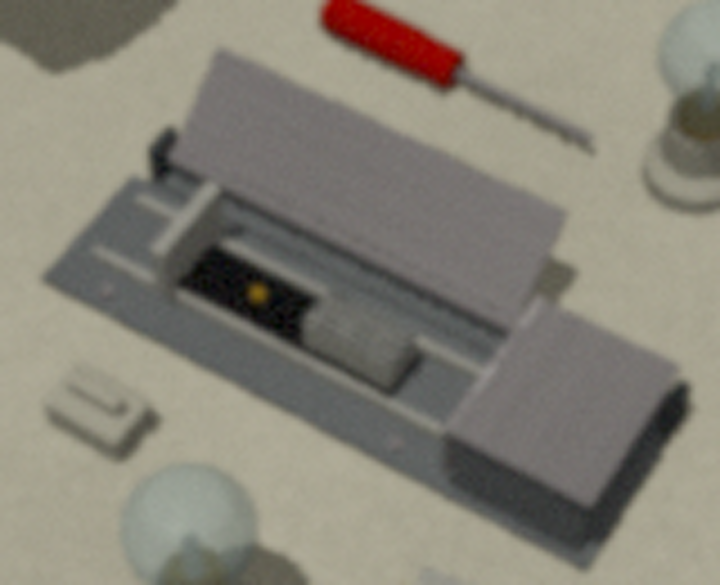

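```bash
cat > h.py <<'E'
import numpy as np
from scipy.optimize import least_squares
from rig import env, eyes
def proj(name,P):
    c=eyes.camera_params(name); p=c["R"]@np.asarray(P)+c["t"]; p=c["intrinsics"]@p; return p[:2]/p[2]
def bay2w(b,p):
    x,y,a=b; c,s=np.cos(a),np.sin(a)
    return np.array([x+c*p[0]-s*p[1], y+s*p[0]+c*p[1], p[2]])
def pad(x,r,th=0.0,h=.006):
    a=0.70-th
    return np.array([x,.048+r*np.cos(a)-h*np.sin(a),.020+r*np.sin(a)+h*np.cos(a)])
E
python3 - <<'E'
from h import *
tz=lambda u,v:np.array([260+u/3.3,150+v/3.3]); sz=lambda u,v:np.array([235+u/4.5,170+v/4.5])
obs=[("top",(-.215,.062),tz(160,551)),("top",(-.010,.062),tz(97,233)),("top",(-.010,.004),tz(167,223)),("top",(-.215,.004),tz(245,534)),
("scene",(-.215,.062),sz(222,48)),("scene",(-.010,.062),sz(567,213)),("scene",(-.215,.004),sz(170,157)),("scene",(-.010,.004),sz(500,330))]
ends=[("top",.025,tz(253,468)),("top",-.025,tz(329,452)),("scene",.025,sz(207,183)),("scene",-.025,sz(153,250))]
def f(p):
    r=[]
    for n,(x,rr),uv in obs: r.append(proj(n,bay2w(p[:3],pad(x,rr)))-uv)
    for n,y,uv in ends: r.append(proj(n,bay2w(p[:3],(p[3]-.065,y,.051)))-uv)
    return np.concatenate(r)
s=least_squares(f,[0.6,0,0.2,-.1])
print(s.x,np.degrees(s.x[2])); print(np.round(s.fun.reshape(-1,2),1))
E
```

```text
[ 0.65050401 -0.09142991  0.17866884 -0.10891703] 10.236970305284384
[[ 1.2  0.4]
 [ 0.6 -0.7]
 [ 0.9 -0.8]
 [-3.5 -0.3]
 [-2.1 -0.6]
 [-0.8  0.4]
 [-0.5 -1.8]
 [ 2.9 -1.6]
 [ 0.6 -0.9]
 [ 1.1 -0.8]
 [-0.2 -0.4]
 [-1.3 -0.1]]
```

```bash
cat >> h.py <<'E'
from scipy.spatial.transform import Rotation as Ro
def delta(b,p,yaw_off=0,pos=None,R=None):
    s=env.observe(); pos=np.array(s["position"]) if pos is None else pos; R=np.array(s["tool_rot"]) if R is None else R
    a=b[2]+yaw_off; c,sn=np.cos(a),np.sin(a)
    Rt=np.array([[c,sn,0],[sn,-c,0],[0,0,-1]])
    d=R.T@(bay2w(b,p)-pos)/0.75
    rv=Ro.from_matrix(R.T@Rt).as_rotvec()/np.pi
    return np.round(d,4),np.round(rv,4)
def w2bay(b,w):
    x,y,a=b;c,s=np.cos(a),np.sin(a);dx,dy=w[0]-x,w[1]-y
    return np.array([c*dx+s*dy,-s*dx+c*dy,w[2]])
B0=np.array([0.6505,-0.0914,0.1787])
E
python3 - <<'E'
from h import *
print(delta(B0,(-.195,.046,.20)))
E
```

```text
(array([ 0.5455, -0.4597,  0.0418]), array([-0.0004, -0.0001,  0.0344]))
```

>>> jog_arm(deltas=[0.02, -0.015, 0, 0, 0, 0.002, -1, 0.06, -0.05, 0, 0, 0, 0.005, -1, 0.1, -0.085, 0.005, 0, 0, 0.008, -1, 0.14, -0.12, 0.01, 0, 0, 0.011, -1, 0.18, -0.152, 0.014, 0, 0, 0.014, -1, 0.22, -0.186, 0.018, 0, 0, 0.017, -1, 0.26, -0.22, 0.02, 0, 0, 0.02, -1, 0.3, -0.253, 0.023, 0, 0, 0.023, -1, 0.34, -0.287, 0.026, 0, 0, 0.026, -1, 0.38, -0.32, 0.029, 0, 0, 0.029, -1, 0.42, -0.354, 0.032, 0, 0, 0.032, -1, 0.45, -0.38, 0.035, 0, 0, 0.0344, -1])

```text
time_s: 1.1
position: [0.3995, -0.1561, 0.2049]
tool_rot: [[0.984, 0.178, -0.0], [0.178, -0.984, 0.0], [0.0, -0.0, -1.0]]
ft_force: [-0.5, -0.1, -0.3]
grip_width: 0.085
```

```bash
python3 - <<'E'
from h import *
print(delta(B0,(-.195,.046,.20)))
E
```

```text
(array([ 0.0847, -0.0867,  0.0066]), array([-0.0002, -0.    ,  0.0002]))
```

>>> jog_arm(deltas=[0.03, -0.03, 0.002, 0, 0, 0, -1, 0.06, -0.06, 0.004, 0, 0, 0, -1, 0.0847, -0.0867, 0.006, 0, 0, 0, -1, 0.0847, -0.0867, 0.006, 0, 0, 0, -1])

```text
time_s: 1.43
position: [0.4509, -0.0801, 0.2001]
tool_rot: [[0.983, 0.182, -0.0], [0.182, -0.983, 0.001], [-0.0, -0.001, -1.0]]
ft_force: [-0.5, 0.4, 0.0]
grip_width: 0.0856
```

```bash
python3 - <<'E'
from h import *
import cv2
s=env.observe(); print(s["time_s"],s["position"],w2bay(B0,s["position"]),s["qvel"])
im=eyes.get_image("wrist"); cv2.imwrite("pics/w1.png",im[:,:,::-1])
np.savez("w1.npz",p=s["position"],R=s["tool_rot"])
E
```

```text
1.4333 [ 0.45090565 -0.08005634  0.2000811 ] [-0.19439959  0.046641    0.2000811 ] [-4.72087180e+00 -1.00473630e+00  1.20161797e+00 -1.64291142e+00
  4.55798017e-03 -5.28767545e+00]
```

View pics/w1.png

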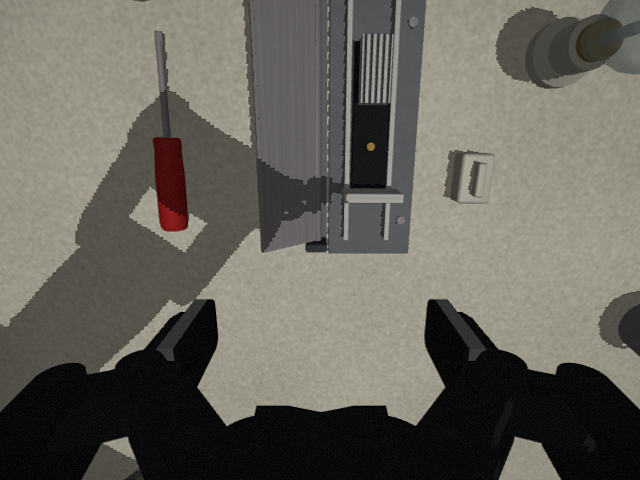

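```bash
python3 - <<'E'
import cv2
im=cv2.imread("pics/w1.png")
cv2.imwrite("pics/w1z.png",cv2.resize(im[160:260,240:420],None,fx=4.4,fy=4.4,interpolation=cv2.INTER_CUBIC))
cv2.imwrite("pics/w1y.png",cv2.resize(im[0:140,240:430],None,fx=4,fy=4,interpolation=cv2.INTER_CUBIC))
E
```

```text
(no output)
```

View pics/w1z.png

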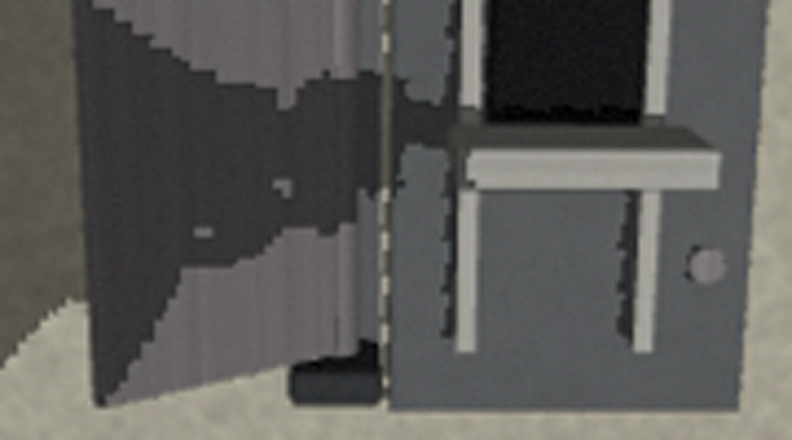

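View pics/w1y.png

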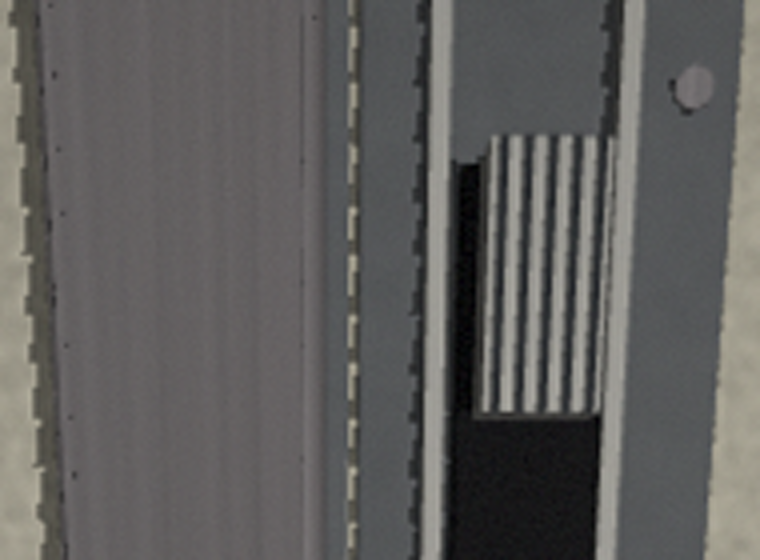

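```bash
cat >> h.py <<'E'
def projw(pos,R,P):
    c=eyes.camera_params("wrist"); M=c["mount"]
    t=R.T@(np.asarray(P)-pos); p=M[:3,:3].T@(t-M[:3,3]); p=c["intrinsics"]@p; return p[:2]/p[2]
E
cat > fit.py <<'E'
from h import *
d=np.load("w1.npz"); 
z=lambda u,v:np.array([240+u/4.4,160+v/4.4]); yy=lambda u,v:np.array([240+u/4,v/4])
car=[((-.065,.025,.051),z(467,188)),((-.065,-.025,.051),z(720,188)),((-.057,.025,.051),z(467,150)),((-.057,-.025,.051),z(720,150)),
 ((.065,.012,.034),yy(490,136)),((.065,-.012,.034),yy(614,136)),((.015,.012,.034),yy(476,414)),((.015,-.012,.034),yy(600,414))]
paddle=[((-.215,.062),z(98,405)),]
lines=[(.0175,.014,z(476,340)),(-.0175,.014,z(635,340)),(.0175,.014,yy(452,20)),(-.0175,.014,yy(622,20))]
def f(p):
    r=[]
    for q,uv in car: r.append(projw(d["p"],d["R"],bay2w(p[:3],(q[0]+p[3],q[1]+p[4],q[2])))-uv)
    for q,uv in paddle: r.append(projw(d["p"],d["R"],bay2w(p[:3],pad(*q)))-uv)
    r.append([0,(projw(d["p"],d["R"],bay2w(p[:3],(-.235,0,.006)))-z(560,409))[1]])
    for i,(y,zz,uv) in enumerate(lines): r.append([(projw(d["p"],d["R"],bay2w(p[:3],((-.2 if i<2 else -.02),y,zz)))-uv)[0],0])
    return np.concatenate(r)
s=least_squares(f,[*B0,-.109,0])
print(s.x,np.degrees(s.x[2])); print(np.round(s.fun.reshape(-1,2),1))
E
python3 fit.py
```

```text
[ 0.64953046 -0.08675039  0.1857292  -0.11162354 -0.00136801] 10.641499436029381
[[-1.8  0.7]
 [ 0.6  0.6]
 [-1.6 -0.2]
 [ 1.2 -0.3]
 [ 0.1  0.2]
 [-0.1  0.2]
 [ 1.6 -0.6]
 [-0.  -0.6]
 [ 0.5  0.2]
 [ 0.  -0.2]
 [-0.2  0. ]
 [ 0.3  0. ]
 [-0.6  0. ]
 [ 0.1  0. ]]
```

```bash
python3 - <<'E'
from h import *
I=np.eye(3);o=np.zeros(3)
for z in (0,-.013,-.02):
  for y in (-.057,-.0425,.0425,.057):
    for x in (-.011,.011): print(z,y,x,projw(o,I,(x,y,z)).round(0))
E
```

```text
0 -0.057 -0.011 [194. 325.]
0 -0.057 0.011 [189. 280.]
0 -0.0425 -0.011 [226. 325.]
0 -0.0425 0.011 [223. 280.]
0 0.0425 -0.011 [414. 325.]
0 0.0425 0.011 [418. 280.]
0 0.057 -0.011 [446. 325.]
0 0.057 0.011 [451. 280.]
-0.013 -0.057 -0.011 [184. 341.]
-0.013 -0.057 0.011 [178. 293.]
-0.013 -0.0425 -0.011 [218. 341.]
-0.013 -0.0425 0.011 [214. 293.]
-0.013 0.0425 -0.011 [422. 341.]
-0.013 0.0425 0.011 [426. 293.]
-0.013 0.057 -0.011 [456. 341.]
-0.013 0.057 0.011 [462. 293.]
-0.02 -0.057 -0.011 [177. 351.]
-0.02 -0.057 0.011 [171. 300.]
-0.02 -0.0425 -0.011 [214. 351.]
-0.02 -0.0425 0.011 [209. 300.]
-0.02 0.0425 -0.011 [427. 351.]
-0.02 0.0425 0.011 [431. 301.]
-0.02 0.057 -0.011 [463. 351.]
-0.02 0.057 0.011 [469. 301.]
```

```bash
python3 - <<'E'
import cv2
im=cv2.imread("pics/w1.png")
im=cv2.convertScaleAbs(im,alpha=2.5,beta=20)
cv2.imwrite("pics/w1f.png",cv2.resize(im[285:435,120:520],None,fx=2,fy=2,interpolation=cv2.INTER_CUBIC))
E
```

```text
(no output)
```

View pics/w1f.png

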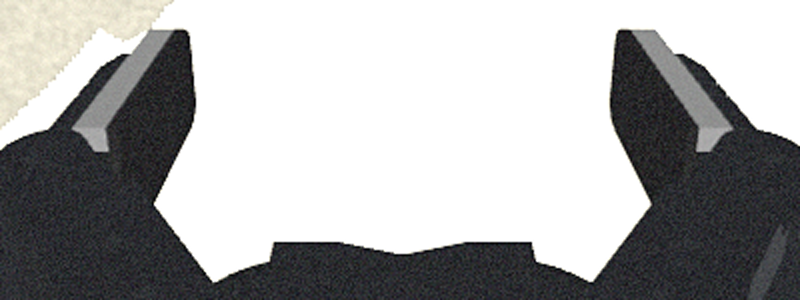

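```bash
cat >> h.py <<'E'
B=np.array([0.6495,-0.0868,0.1857])
E
python3 - <<'E'
from h import *
print(delta(B,(-.198,.040,.055)),w2bay(B,env.observe()["position"]))
E
```

```text
(array([-0.0038,  0.0026,  0.1935]), array([-0.0002,  0.0002, -0.001 ])) [-0.195047    0.04185891  0.20011046]
```

>>> jog_arm(deltas=[-0.0038, 0.0026, 0.04, 0, 0, 0, -1, -0.0038, 0.0026, 0.08, 0, 0, 0, -1, -0.0038, 0.0026, 0.12, 0, 0, 0, -1, -0.0038, 0.0026, 0.16, 0, 0, 0, -1, -0.0038, 0.0026, 0.185, 0, 0, 0, -1, -0.0038, 0.0026, 0.1935, 0, 0, 0, -1, -0.0038, 0.0026, 0.1935, 0, 0, 0, -1, -0.0038, 0.0026, 0.1935, 0, 0, 0, -1])

```text
time_s: 2.15
position: [0.4474, -0.0865, 0.0562]
tool_rot: [[0.984, 0.177, 0.001], [0.177, -0.984, -0.0], [0.001, 0.001, -1.0]]
ft_force: [-1.1, -0.4, -1.1]
grip_width: 0.0857
```

```bash
cat > look.py <<'E'
from h import *
import cv2,sys
n=sys.argv[1]
s=env.observe(); print(s["time_s"],w2bay(B,s["position"]).round(4),np.round(s["ft_force"],1),s["grip_width"])
im=eyes.get_image("wrist")[:,:,::-1]; cv2.imwrite(f"pics/{n}w.png",cv2.convertScaleAbs(im,alpha=1.6))
if len(sys.argv)>2:
    im=eyes.get_image("scene")[160:310,220:420,::-1]; cv2.imwrite(f"pics/{n}s.png",cv2.resize(im,None,fx=3.5,fy=3.5,interpolation=cv2.INTER_CUBIC))
E
python3 look.py d1 1
```

```text
2.15 [-0.1986  0.0376  0.0562] [-1.1 -0.4 -1.1] 0.08567983472519305
```

View pics/d1w.png

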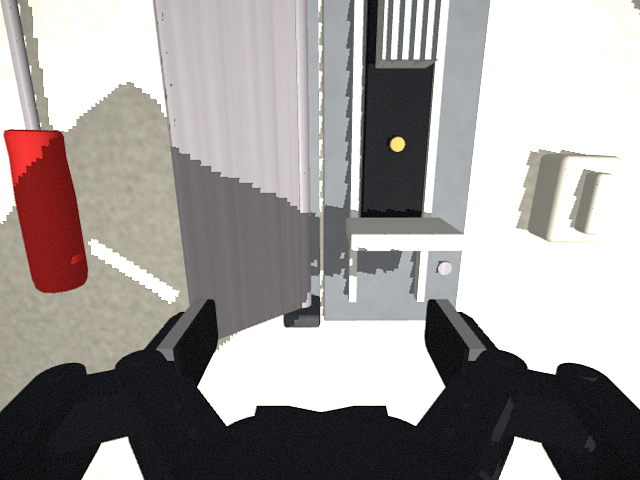

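View pics/d1s.png

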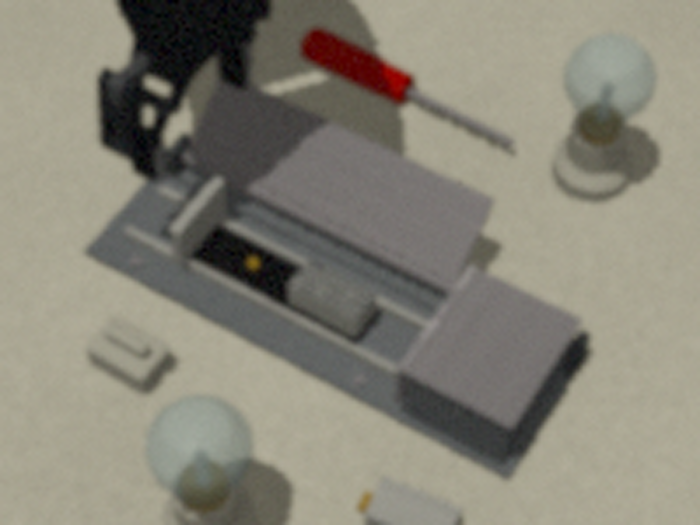

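>>> jog_arm(deltas=[0, 0, 0.006, 0, 0, 0, -1, 0, 0, 0.012, 0, 0, 0, -1, 0, 0, 0.018, 0, 0, 0, -1, 0, 0, 0.024, 0, 0, 0, -1, 0, 0, 0.024, 0, 0, 0, -1, 0, 0, 0.024, 0, 0, 0, -1])

```text
time_s: 2.75
position: [0.4473, -0.086, 0.0373]
tool_rot: [[0.984, 0.178, -0.0], [0.178, -0.984, -0.0], [-0.0, 0.0, -1.0]]
ft_force: [0.7, -2.6, 1.4]
grip_width: 0.0854
```

```bash
python3 look.py d2 1
```

```text
2.75 [-0.1986  0.0381  0.0373] [ 0.7 -2.6  1.4] 0.08537098446819243
```

View pics/d2w.png

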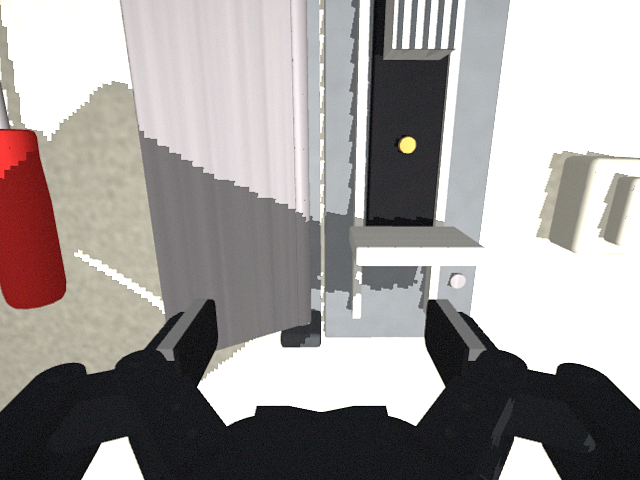

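View pics/d2s.png

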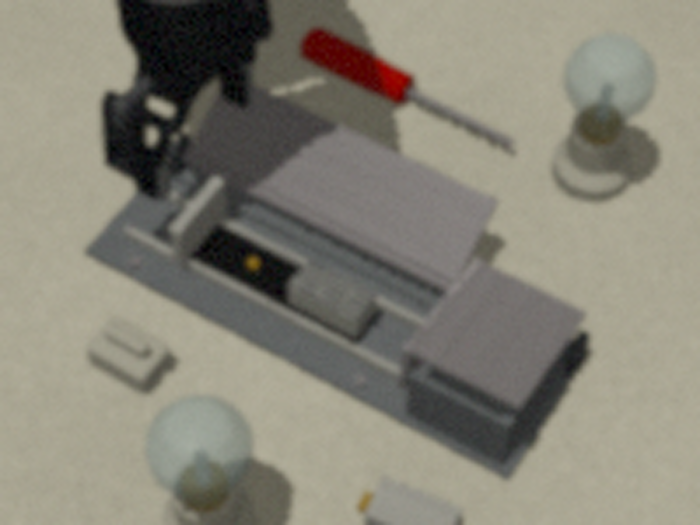

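>>> jog_arm(deltas=[0, -0.001, 0.006, 0, 0, 0, -1, 0, -0.003, 0.012, 0, 0, 0, -1, 0, -0.005, 0.018, 0, 0, 0, -1, 0, -0.006, 0.022, 0, 0, 0, -1, 0, -0.006, 0.022, 0, 0, 0, -1, 0, -0.006, 0.022, 0, 0, 0, -1])

```text
time_s: 3.35
position: [0.4461, -0.0811, 0.0207]
tool_rot: [[0.984, 0.178, -0.001], [0.178, -0.984, 0.001], [-0.001, -0.001, -1.0]]
ft_force: [-0.9, 2.1, 4.5]
grip_width: 0.085
```

```bash
python3 look.py d3 1
```

```text
3.35 [-0.1988  0.0432  0.0207] [-0.9  2.1  4.5] 0.08501495523224686
```

View pics/d3w.png

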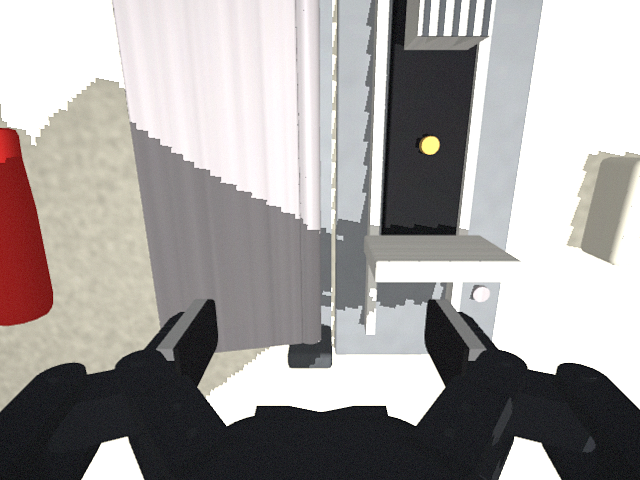

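View pics/d3s.png

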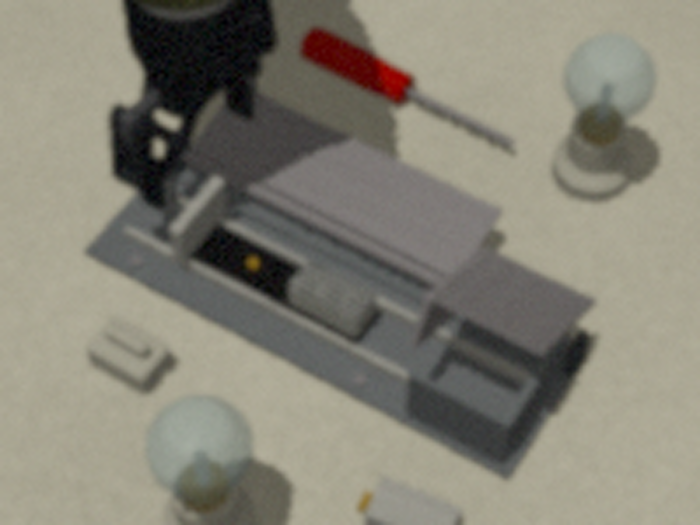

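>>> jog_arm(deltas=[0, 0, 0.004, 0, 0, 0, -1, 0, 0, 0.008, 0, 0, 0, -1, 0, 0, 0.0085, 0, 0, 0, -1, 0, 0, 0.0085, 0, 0, 0, -1])

```text
time_s: 3.78
position: [0.4462, -0.0813, 0.0145]
tool_rot: [[0.984, 0.178, -0.0], [0.178, -0.984, 0.0], [-0.0, -0.0, -1.0]]
ft_force: [-0.2, 2.6, 4.2]
grip_width: 0.0854
```

```bash
python3 look.py d4 1
```

```text
3.7833 [-0.1988  0.043   0.0145] [-0.2  2.6  4.2] 0.08543507278012795
```

View pics/d4s.png

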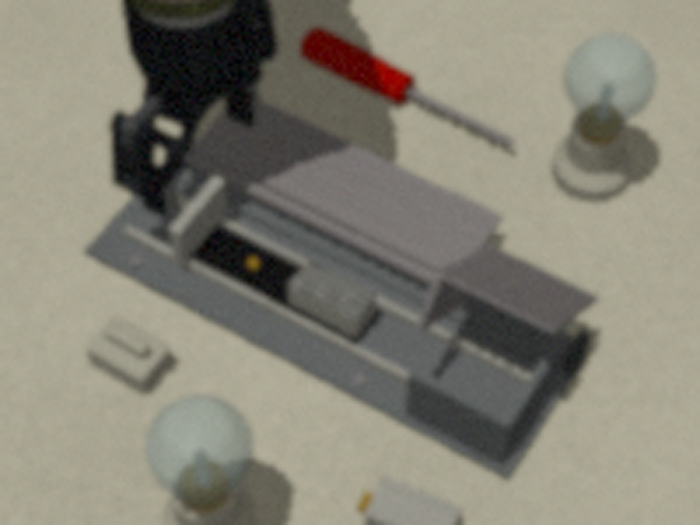

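View pics/d4w.png

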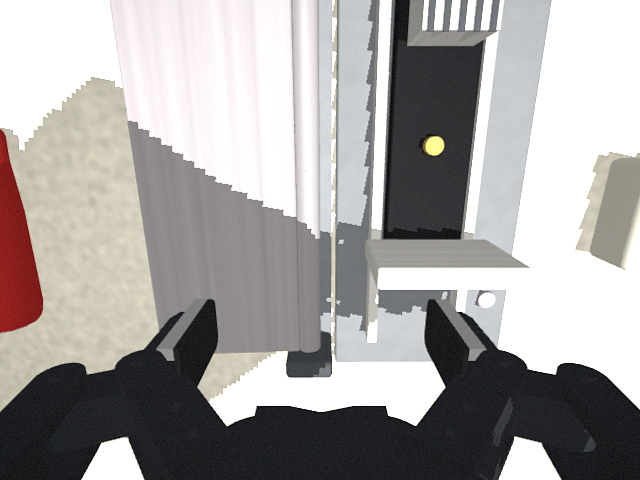

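>>> jog_arm(deltas=[0, 0, 0.0015, 0, 0, 0, -1, 0, 0, 0.003, 0, 0, 0, -1, 0, 0, 0.003, 0, 0, 0, -1])

```text
time_s: 4.13
position: [0.4463, -0.0812, 0.0125]
tool_rot: [[0.984, 0.178, -0.0], [0.178, -0.984, 0.0], [-0.0, -0.0, -1.0]]
ft_force: [-0.6, 4.7, 10.8]
grip_width: 0.0852
```

>>> jog_arm(deltas=[0, 0, 0.0015, 0, 0, 0, -1, 0, 0, 0.0015, 0, 0, 0, -1, 0, 0, 0.0015, 0, 0, 0, -1])

```text
time_s: 4.38
position: [0.4463, -0.0812, 0.0121]
tool_rot: [[0.984, 0.178, 0.0], [0.178, -0.984, 0.0], [0.0, -0.0, -1.0]]
ft_force: [-3.5, 4.5, 20.6]
grip_width: 0.0853
```

```bash
python3 look.py d5 1
```

```text
4.3833 [-0.1987  0.043   0.0121] [-3.5  4.5 20.6] 0.08531650666717618
```

View pics/d5s.png

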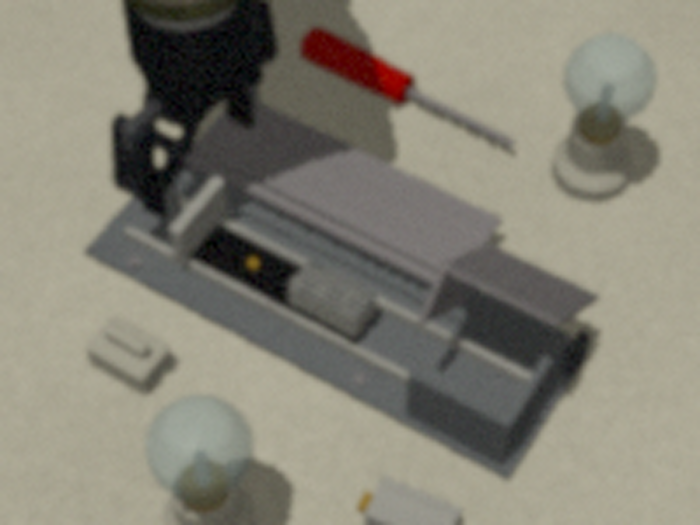

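View pics/d5w.png

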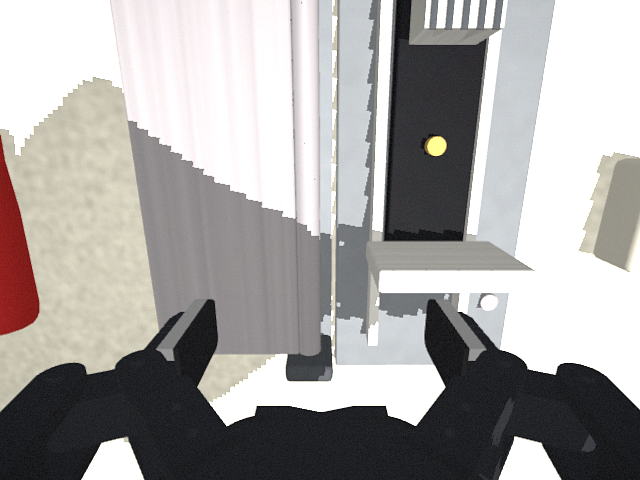

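>>> jog_arm(deltas=[0.005, 0, 0, 0, 0, 0, -1, 0.01, 0, 0, 0, 0, 0, -1, 0.015, 0, 0, 0, 0, 0, -1, 0.02, 0, 0, 0, 0, 0, -1, 0.025, 0, 0, 0, 0, 0, -1, 0.03, 0, 0, 0, 0, 0, -1, 0.035, 0, 0, 0, 0, 0, -1, 0.04, 0, 0, 0, 0, 0, -1, 0.045, 0, 0, 0, 0, 0, -1, 0.045, 0, 0, 0, 0, 0, -1])

```text
time_s: 5.32
position: [0.4771, -0.0753, 0.0119]
tool_rot: [[0.984, 0.18, -0.006], [0.18, -0.984, 0.0], [-0.006, -0.001, -1.0]]
ft_force: [-14.7, -2.0, 26.4]
grip_width: 0.0858
```

```bash
python3 look.py d6 1
```

```text
5.3167 [-0.1673  0.0431  0.0119] [-14.7  -2.   26.4] 0.08583022594851362
```

View pics/d6w.png

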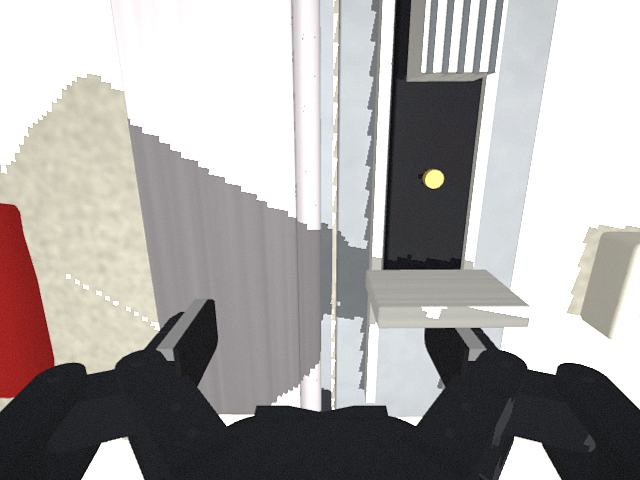

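View pics/d6s.png

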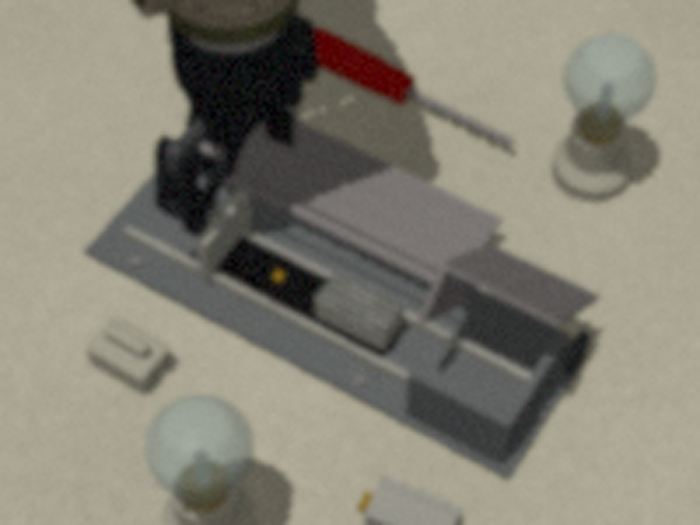

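>>> jog_arm(deltas=[0.005, 0, -0.0005, 0, 0, 0, -1, 0.011, 0, -0.001, 0, 0, 0, -1, 0.017, 0, -0.001, 0, 0, 0, -1, 0.023, 0, -0.001, 0, 0, 0, -1, 0.029, 0, -0.001, 0, 0, 0, -1, 0.035, 0, -0.001, 0, 0, 0, -1, 0.041, 0, -0.001, 0, 0, 0, -1, 0.047, 0, -0.001, 0, 0, 0, -1, 0.047, 0, -0.001, 0, 0, 0, -1])

```text
time_s: 6.17
position: [0.5122, -0.0691, 0.0123]
tool_rot: [[0.984, 0.18, -0.006], [0.18, -0.984, 0.0], [-0.006, -0.001, -1.0]]
ft_force: [-11.4, -0.5, 17.4]
grip_width: 0.0855
```

```bash
python3 look.py d7 1
```

```text
6.1667 [-0.1316  0.0428  0.0123] [-11.4  -0.5  17.4] 0.08549091476525715
```

View pics/d7w.png

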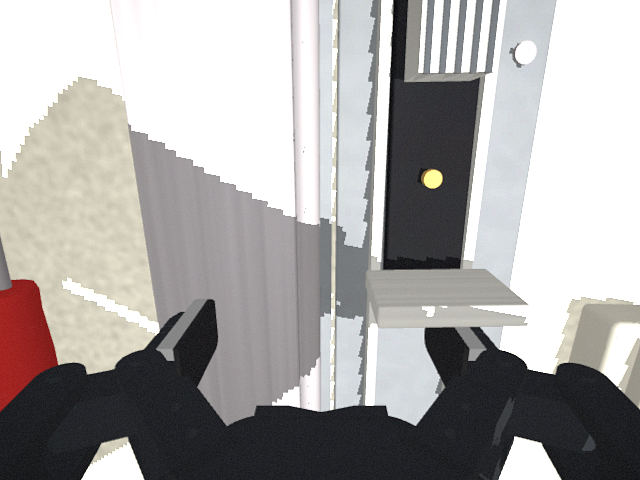

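View pics/d7s.png

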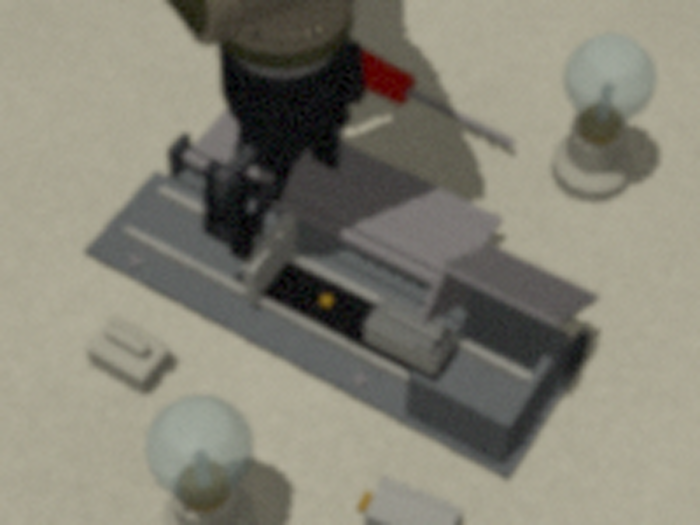

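>>> jog_arm(deltas=[0.006, 0, 0, 0, 0, 0, -1, 0.012, 0, 0, 0, 0, 0, -1, 0.018, 0, 0, 0, 0, 0, -1, 0.024, 0, 0, 0, 0, 0, -1, 0.03, 0, 0, 0, 0, 0, -1, 0.036, 0, 0, 0, 0, 0, -1, 0.042, 0, 0, 0, 0, 0, -1, 0.048, 0, 0, 0, 0, 0, -1, 0.054, 0, 0, 0, 0, 0, -1, 0.06, 0, 0, 0, 0, 0, -1, 0.06, 0, 0, 0, 0, 0, -1])

```text
time_s: 7.18
position: [0.557, -0.0613, 0.0124]
tool_rot: [[0.984, 0.179, -0.004], [0.179, -0.984, -0.0], [-0.004, -0.0, -1.0]]
ft_force: [-10.0, -0.5, 15.6]
grip_width: 0.0857
```

```bash
python3 look.py d8 1
```

```text
7.1833 [-0.0862  0.0421  0.0124] [-10.   -0.5  15.6] 0.08569898255344714
```

View pics/d8w.png

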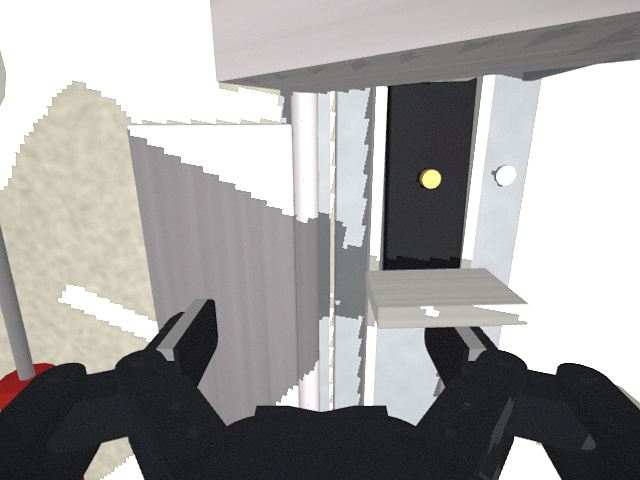

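View pics/d8s.png

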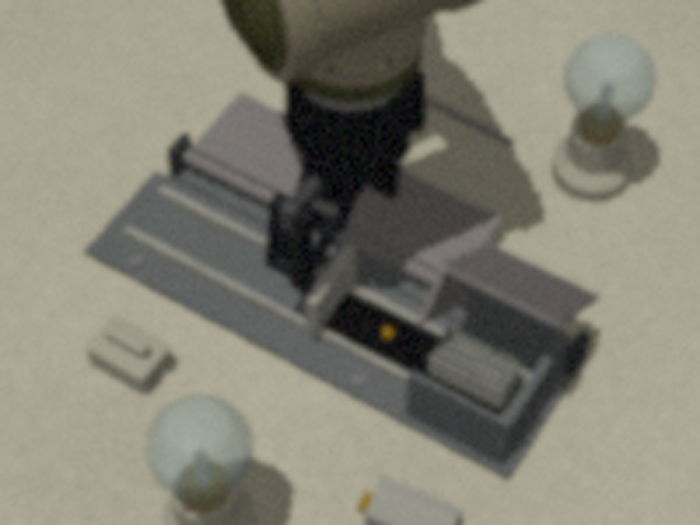

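>>> jog_arm(deltas=[0.003, 0, 0, 0, 0, 0, -1, 0.006, 0, 0, 0, 0, 0, -1, 0.009, 0, 0, 0, 0, 0, -1, 0.012, 0, 0, 0, 0, 0, -1, 0.012, 0, 0, 0, 0, 0, -1])

```text
time_s: 7.7
position: [0.5653, -0.0599, 0.0125]
tool_rot: [[0.984, 0.179, -0.005], [0.179, -0.984, -0.0], [-0.005, -0.0, -1.0]]
ft_force: [-13.5, -1.4, 16.5]
grip_width: 0.0857
```

>>> jog_arm(deltas=[0.002, 0, 0, 0, 0, 0, -1, 0.003, 0, 0, 0, 0, 0, -1, 0.003, 0, 0, 0, 0, 0, -1])

```text
time_s: 7.95
position: [0.567, -0.0596, 0.0124]
tool_rot: [[0.984, 0.179, -0.006], [0.179, -0.984, -0.001], [-0.006, -0.001, -1.0]]
ft_force: [-14.7, -2.9, 17.9]
grip_width: 0.0858
```

```bash
python3 look.py d9 1
```

```text
7.95 [-0.0761  0.042   0.0124] [-14.7  -2.9  17.9] 0.08580456733885251
```

View pics/d9s.png

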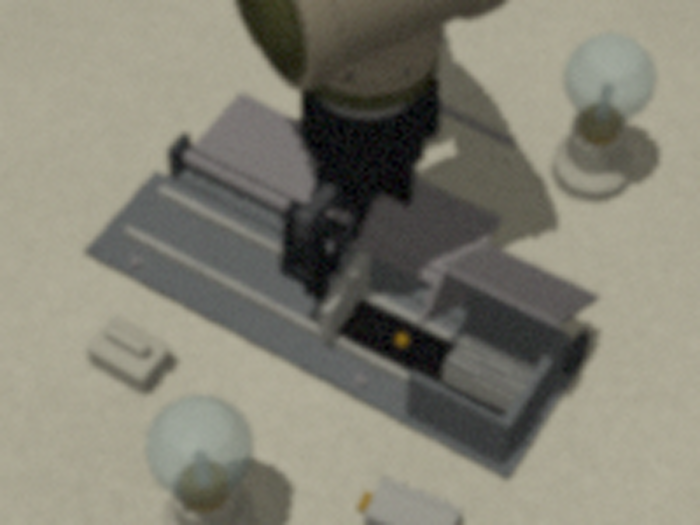

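>>> jog_arm(deltas=[0.0015, 0, 0, 0, 0, 0, -1, 0.003, 0, 0, 0, 0, 0, -1, 0.003, 0, 0, 0, 0, 0, -1])

```text
time_s: 8.3
position: [0.569, -0.0592, 0.0125]
tool_rot: [[0.984, 0.178, -0.007], [0.178, -0.984, -0.0], [-0.007, -0.001, -1.0]]
ft_force: [-17.0, -2.6, 19.0]
grip_width: 0.0851
```

>>> jog_arm(deltas=[0.0015, 0, 0, 0, 0, 0, -1, 0.0015, 0, 0, 0, 0, 0, -1, 0.0015, 0, 0, 0, 0, 0, -1])

```text
time_s: 8.55
position: [0.569, -0.0592, 0.0125]
tool_rot: [[0.984, 0.178, -0.009], [0.178, -0.984, -0.0], [-0.009, -0.001, -1.0]]
ft_force: [-21.9, -4.8, 22.9]
grip_width: 0.0855
```

```bash
python3 look.py e1 1; python3 - <<'E'
from h import *
import cv2
im=eyes.get_image("top")[:,:,::-1][150:330,260:400]; cv2.imwrite("pics/e1t.png",cv2.resize(im,None,fx=3.3,fy=3.3,interpolation=cv2.INTER_CUBIC))
for cx in (-.01,-.004,.002): print(cx,[((proj("scene",bay2w(B,(cx+a,y,z)))-[220,160])*3.5).round(0).tolist() for a,y,z in((.065,.012,.034),(.065,-.012,.034),(.015,-.012,.034))])
print("stop",[((proj("scene",bay2w(B,(.067,y,.034)))-[220,160])*3.5).round(0).tolist() for y in (.012,-.012)])
E
```

```text
8.55 [-0.074   0.042   0.0125] [-21.9  -4.8  22.9] 0.0854867538454751
-0.01 [[521.0, 362.0], [502.0, 391.0], [429.0, 353.0]]
-0.004 [[530.0, 366.0], [511.0, 396.0], [437.0, 358.0]]
0.002 [[539.0, 371.0], [520.0, 400.0], [446.0, 362.0]]
stop [[539.0, 371.0], [520.0, 400.0]]
```

View pics/e1s.png

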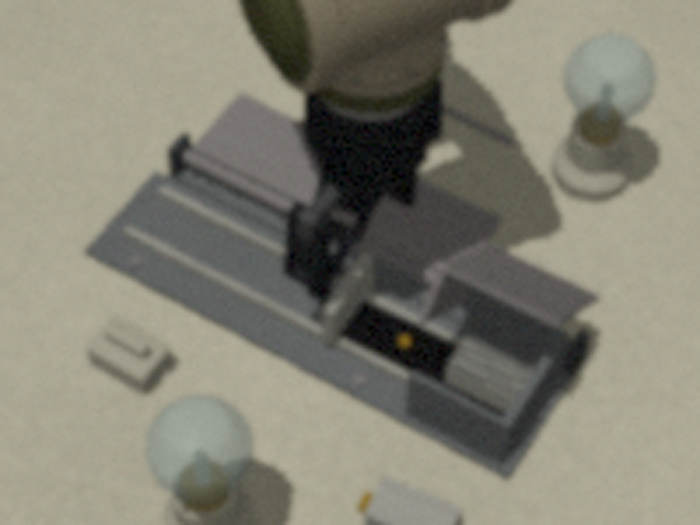

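View pics/e1w.png

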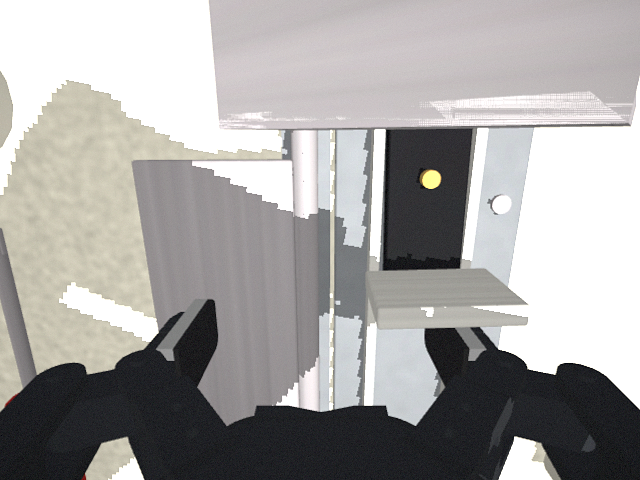

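>>> jog_arm(deltas=[0.001, 0, 0, 0, 0, 0, -1, 0.002, 0, 0, 0, 0, 0, -1, 0.002, 0, 0, 0, 0, 0, -1])

```text
time_s: 8.95
position: [0.5689, -0.0591, 0.0124]
tool_rot: [[0.984, 0.178, -0.013], [0.178, -0.984, -0.001], [-0.013, -0.002, -1.0]]
ft_force: [-31.2, -6.9, 25.9]
grip_width: 0.0853
```

>>> jog_arm(deltas=[-0.004, 0, 0, 0, 0, 0, -1, -0.008, 0, 0, 0, 0, 0, -1, -0.014, 0, 0, 0, 0, 0, -1, -0.02, 0, 0, 0, 0, 0, -1, -0.026, 0, 0, 0, 0, 0, -1, -0.03, 0, 0, 0, 0, 0, -1, -0.03, 0, 0, 0, 0, 0, -1])

```text
time_s: 9.53
position: [0.5538, -0.0631, 0.0128]
tool_rot: [[0.984, 0.177, 0.005], [0.177, -0.984, -0.002], [0.004, 0.002, -1.0]]
ft_force: [3.7, -0.5, 6.2]
grip_width: 0.0851
```

```bash
python3 look.py f1 1
```

```text
9.5333 [-0.0897  0.0409  0.0128] [ 3.7 -0.5  6.2] 0.08512384044010804
```

View pics/f1s.png

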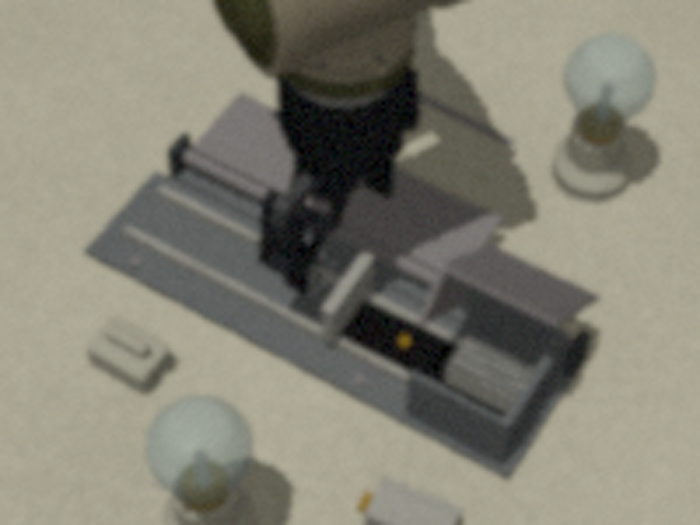

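View pics/f1w.png

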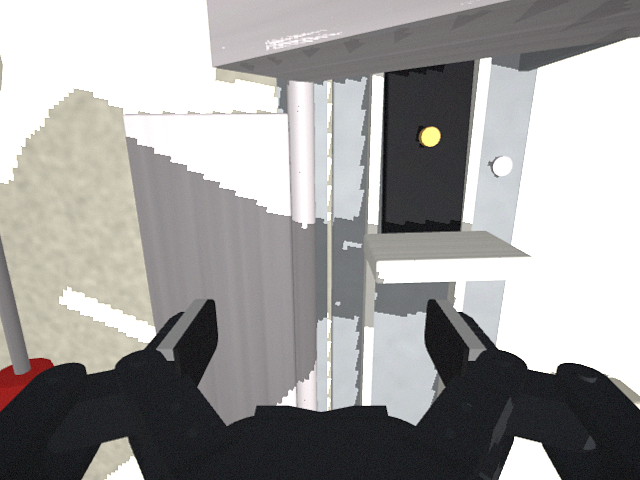

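>>> jog_arm(deltas=[0, 0, -0.01, 0, 0, 0, -1, 0, 0, -0.02, 0, 0, 0, -1, 0, 0, -0.03, 0, 0, 0, -1, 0, 0, -0.04, 0, 0, 0, -1, 0, 0, -0.055, 0, 0, 0, -1, 0, 0, -0.07, 0, 0, 0, -1, 0, 0, -0.1, 0, 0, 0, -1, -0.03, 0, -0.14, 0, 0, 0, -1, -0.07, 0, -0.18, 0, 0, 0, -1, -0.12, 0, -0.2, 0, 0, 0, -1, -0.13, 0, -0.2, 0, 0, 0, -1, -0.13, 0, -0.2, 0, 0, 0, -1])

```text
time_s: 10.63
position: [0.4547, -0.0795, 0.1631]
tool_rot: [[0.984, 0.177, 0.001], [0.177, -0.984, -0.0], [0.001, 0.001, -1.0]]
ft_force: [-0.2, 0.4, -0.9]
grip_width: 0.0854
```

```bash
python3 look.py g1 1; python3 - <<'E'
from h import *
s=env.observe(); p,R=np.array(s["position"]),np.array(s["tool_rot"])
for cx in (-.004,.002,.008): print(cx,[projw(p,R,bay2w(B,(cx-.065,y,.051))).round(0).tolist() for y in (.025,-.025)])
E
```

```text
10.6333 [-0.1901  0.0431  0.1631] [-0.2  0.4 -0.9] 0.08542988327915368
-0.004 [[347.0, 59.0], [424.0, 59.0]]
0.002 [[347.0, 49.0], [424.0, 48.0]]
0.008 [[347.0, 39.0], [425.0, 38.0]]
```

View pics/g1s.png

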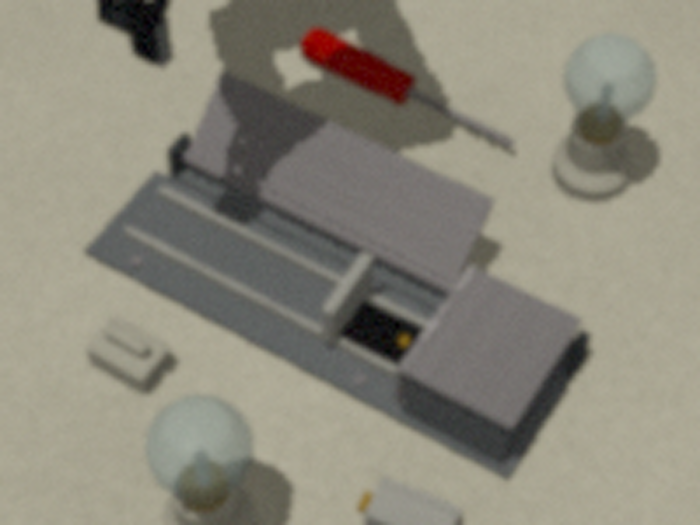

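View pics/g1w.png

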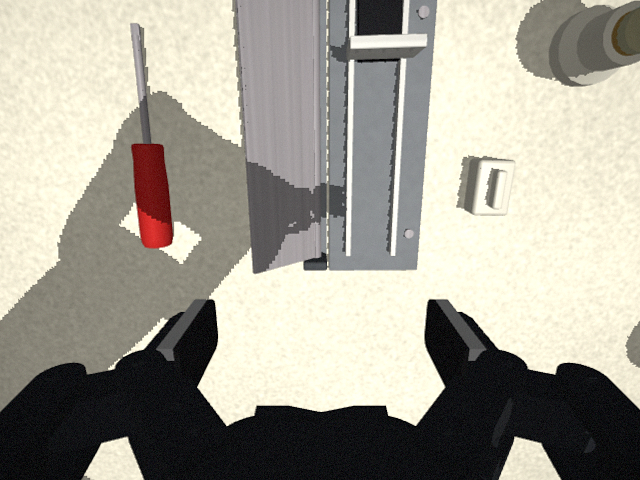

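```bash
python3 -c "
from rig import env,close_job
s=env.observe();print(s['time_s'],s['ft_force'])
print(close_job())"
```

```text
10.7333 [-0.48276152 -0.08633443 -0.44574466]
the job is handed in; nothing more can be done
None
```

The carrier is home against the stop, the flap is shut behind it, and I handed the job in at 10.7 s. No verdict was reported.

- **Loading:** I pressed the paddle down to its hard stop with the left fingertip. I kept it there (about 15–26 N) while the right fingertip pushed the carrier by its end plate. The carrier stopped moving with the tool at bay x -74 mm, the predicted home position. Two more small pushes raised the force to about 31 N with no movement. I then backed the finger off the end plate before letting the paddle up.
- **Position check:** In the last wrist picture the rear top edge of the end plate is at row 48, where about 48–49 is expected for the carrier at bay x +2 mm. That agrees with the contact measurement.
- **Flap and bystanders:** In the last scene picture the lid and paddle look the same as before the press. I saw no movement of the lamps, fuse block, screwdriver or spare block. The cup was out of view in the last pictures, and the arm only passed near it at height. The force on the tool was about zero.
- **Disagreements:** The two bay fits differed by about 5 mm sideways and 0.4°. I used the wrist-camera fit, and the push bore it out. I judged the flap angle only from pictures and the force at the hard stop, and did not measure it directly.

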